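# Swing the antenna to a new heading from the rotator desk controls

### The job

On the radio desk's keypad press the blue key (brake off); next turn the dial on the light-blue rotator box until its white pointer points at the orange mark; only then press the yellow key (lock), and last the green key (store heading). Press the keys one at a time, each fully down for about half a second and then let go, never press the red key, and leave the phone, mug and hand microphone where they are.

Things in the scene. Friction and masses are not known exactly. Their poses are not given: they have to be found in the camera images.
- rotator: Fixed light-blue control box, 180 x 180 mm, 60 mm high, on the desk (it may be on the left or the right). Origin: centre of its underside; z up. At yaw 0 its x axis points away from the robot.
- bezel: Black ring plate, 168 mm diameter, 5 mm thick, fixed on top of the rotator box around the dial axis, with white ticks and one orange mark 14 mm wide. Origin: on the dial axis, at the box's top (60 mm above the desk). Its x axis points from the dial axis to the orange mark.
- mark (a point): The middle of the orange mark on the bezel, 70 mm from the dial axis.
- dial (a joint): Angle of the dial in rad, counter-clockwise positive seen from above; 0 is the pointer along the rotator box's x axis; turns from -1.7 to 1.9 and stays where it is left (stiff, 0.12 N m). The mark lies 0.5 to 1.4 rad counter-clockwise of the start.
- dial_grip (a point): On the dial axis, 94 mm above the desk, inside the dial's black bar grip: bar 90 mm long, 18 mm wide, upright from 74 to 108 mm above the desk, standing across a grey disc of 112 mm diameter (top 74 mm above the desk). The point's x axis runs along the bar towards the pointer end; the bar carries a white stripe on that half of its top.
- dial_tip (a point): Tip of the white pointer at the edge of the dial's disc, 59 mm from the dial axis, in line with the bar grip.
- keypad: Fixed grey keypad box, 160 x 160 mm, top 36 mm above the desk, with four square spring keys in a 2 x 2 pattern 72 mm apart (which colour is where varies). Origin: centre of its underside; z up; the key rows run along its x and y.
- blue_top (a point): Centre of the top face of the blue key: blue square cap 42 x 42 mm, its top 56 mm above the desk when up, in a black frame 56 mm square whose top is 42 mm above the desk. It is pressed straight down.
- yellow_top (a point): Centre of the top face of the yellow key: yellow square cap 42 x 42 mm, its top 56 mm above the desk when up, in a black frame 56 mm square whose top is 42 mm above the desk. It is pressed straight down.
- green_top (a point): Centre of the top face of the green key: green square cap 42 x 42 mm, its top 56 mm above the desk when up, in a black frame 56 mm square whose top is 42 mm above the desk. It is pressed straight down.
- red_top (a point): Centre of the top face of the red key: red square cap 42 x 42 mm, its top 56 mm above the desk when up, in a black frame 56 mm square whose top is 42 mm above the desk. It is pressed straight down. Not to be pressed.
- blue_key (a joint): Travel of the blue key in m: 0 up, 0.006 fully down (about 5 N); springs back.
- yellow_key (a joint): Travel of the yellow key in m: 0 up, 0.006 fully down (about 5 N); springs back.
- green_key (a joint): Travel of the green key in m: 0 up, 0.006 fully down (about 5 N); springs back.
- red_key (a joint): Travel of the red key in m: 0 up, 0.006 fully down (about 5 N); springs back.
- phone: Bystander: black phone lying flat, 75 x 150 x 9 mm (long along its y); origin at the centre of its underside.
- mug: Bystander: white mug, 80 mm across, 90 mm high, handle at its +y; origin at the centre of its underside.
- microphone: Bystander: black hand microphone lying flat, 100 x 58 x 28 mm (long along its x); origin at the centre of its underside.

How it is judged:
By the outcome, as a careful person would: the job done as asked, in the order asked, and still so for the second after the job is handed in, with the robot touching nothing.
It also fails if it takes over 58 s, if anything falls off the work surface, if the arm or the gripper's body presses on something with over 40 N, if the wrist force passes 120 N, or if a joint passes its speed limit or range.

### The arm

A 6-joint arm with a two-finger parallel gripper is mounted at the origin on the work surface. World frame = base frame: x ahead of the robot, y to its left, z up, the work surface at z = 0. Lengths are in m, angles in rad, forces in N, time in s.
With the tool pointing down it reaches from about 0.225 to 0.875 m from the base axis. Payload 3.4 kg.
Tool frame: the origin (TCP) lies at the very end of the fingers, on their centre line; the grasp point (between the pads) lies manip.grip_point_offset behind it (manip.grip_point_offset is the distance from the TCP to the grasp point, in m); z points along the fingers, y is the line along which they close (so a half turn about z gives the same grasp; the last joint's range is limited). The gripper opens to 85 mm and grips with 20 to 120 N. Pads are 22 mm wide; open, the fingers measure 114 mm over their backs; the gripper's body (76 mm by 85 mm) begins 54 mm behind the grasp point. The pads swing forward as they close: fully open they stand 13 mm farther back than shut.
Start: joints at [-1.227, 0.276, 1.505, -0, 1.361, -0.121], TCP at [0.258, -0.514, 0.231] pointing down, gripper open.
Joint ranges: [-2.89, 2.89], [-0.75, 2.08], [0.22, 2.7], [-1.18, 4.32], [0.11, 2.71], [-2.7, 2.7]. Speed limits (rad/s): [2.57, 2.57, 3.14, 3.14, 3.14, 3.14].

### API

Orientations are given as a unit quaternion [w, x, y, z].
In Python, from rig import manip gives the robot as it stands.
- The arm moves only by the shell command python3 -m pendant 'ROWS' [FORCE]. ROWS is JSON, a list of rows, each an object of numbers: "jaw": the opening, from -1 (shut) to 1 (fully open); "tx", "ty", "tz": the shift along the world's x, y, z in cm; "ax", "ay", "az": the turn, a rotation vector about the world's x, y, z in degrees. In form: [{"jaw": .., "tx": .., "ty": .., "tz": .., "ax": .., "ay": .., "az": ..}, ...]. A call has 1 to 10 rows; each row is the pose to reach, as a shift and turn from the pose commanded when the call began; what a row does not reach only later rows make up. A row lasts 1/8 s, in which the tool goes at most 62.5 mm and 10.7 degrees, less where a joint would pass 70% of its speed; a pose out of reach is approached as far as the arm can. A call with a gripper value outside its range is refused whole. The fingers move at their own pace and stop on an object; FORCE is the grip in N (left out, the last holds). Time passes only in rows, so rows that repeat a pose let the fingers close. It gives the time, the measured TCP pose, the force, the opening and the grip force at its end, in the units of the state.
- manip.get_state(): the state, without advancing time (a new reading comes with each control period).
- manip.get_image(name): name is "scene" or "top"; returns a dict with "pixels" (384x512x3 uint8, blue, green, red), "depth" (384x512 float32, m along the optical axis (not along the pixel's ray), 0 where there is no reading), "fx", "fy", "cx", "cy" (pixels), "pose" (4x4, takes a point from camera to world coordinates). Camera axes: x right, y down, z forward; pixel columns grow to the right and rows downward; lengths in m; the calibration is good to about 2 mm. A picture is of the moment at which its call begins.
- manip.sign_off(): hands the job in; it is judged then, once.
The state is a dict: "clock": time; "qpos": joint angles; "qd": joint speeds; "effort": joint torques, N m; "position": TCP position; "ee_rot": TCP orientation; "contact_force": force on the tool from outside, world axes, zero at the start; "moment": the same for the moment, N m; "width": finger opening in m; "gripper_force": force on a finger pad.
Only numpy, scipy, OpenCV 4.12 (cv2) and the standard library are available. Lean on these libraries where they do the work, as an engineer would, in place of code of your own. Each camera call takes 0.05 s, during which the arm holds its last target. There are 200 camera calls.

## Working session

There is one attempt and no reset: what is moved stays moved. The work goes in short steps, Python scripts to look and compute and a shell command to move; the robot and the scene stay as the last step left them, time stands still between calls to the robot, and variables do not carry over. Pictures are saved under pics/ and viewed, at most 10 in all, crops included, and the job is handed in when it is done.

```bash
mkdir -p pics; ls
cat > h.py <<'E'
import numpy as np, cv2
from rig import manip
def ray(im,u,v,z):
    P=np.array(im["pose"]); d=P[:3,:3]@np.array([(u-im["cx"])/im["fx"],(v-im["cy"])/im["fy"],1.0])
    o=P[:3,3]; return o+d*(z-o[2])/d[2]
def proj(im,p):
    P=np.array(im["pose"]); c=P[:3,:3].T@(np.array(p)-P[:3,3])
    return np.array([im["fx"]*c[0]/c[2]+im["cx"],im["fy"]*c[1]/c[2]+im["cy"]])
E
python3 - <<'E'
from h import *
print(manip.get_state(), manip.grip_point_offset)
for n in("top","scene"):
    im=manip.get_image(n); cv2.imwrite(f"pics/{n}0.png",im["pixels"]); print(n,np.round(im["pose"],3).tolist(),im["fx"])
E
```

```text
pics
{'clock': 0.0, 'qpos': array([-1.22702528e+00,  2.76596357e-01,  1.50612305e+00,  1.48078638e-05,
        1.36069485e+00, -1.20982965e-01]), 'qd': array([-0.00064901,  0.00120337, -0.00068131,  0.00070085, -0.00154117,
        0.00039122]), 'effort': array([-3.63697081e-04, -4.16786635e+01, -2.45805055e+01, -2.88463280e-04,
        1.11168850e-02,  2.39474701e-05]), 'position': array([ 0.25754849, -0.51351236,  0.23044295]), 'ee_rot': array([-9.05962163e-04,  9.73121694e-01,  2.30289684e-01, -9.40534318e-05]), 'contact_force': array([ 0.33183823,  0.90912242, -0.20775429]), 'moment': array([-0.00258471,  0.00690886,  0.02019462]), 'gripper_force': 0.0, 'width': 0.08542672401051575} 0.0187
top [[-0.022, -0.997, 0.075, 0.55], [-1.0, 0.023, 0.006, 0.016], [-0.007, -0.075, -0.997, 0.857], [0.0, 0.0, 0.0, 1.0]] 377.3192171139624
scene [[0.067, 0.659, -0.749, 1.218], [0.998, -0.038, 0.055, -0.024], [0.008, -0.751, -0.66, 0.634], [0.0, 0.0, 0.0, 1.0]] 373.71992155580637
```

View pics/top0.png

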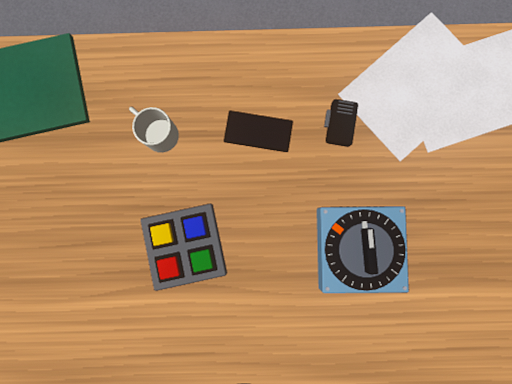

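View pics/scene0.png

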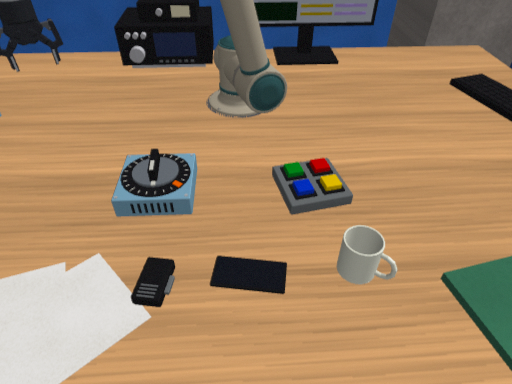

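The top view shows the keypad on the left, with blue at (195,227), yellow (162,235), red (168,267) and green (202,261). The rotator is on the right with its dial axis near (368,250), pointer near (365,226) and orange mark at (337,228). The scene view agrees: the mug, phone and microphone are all farther from the robot than the keypad and rotator.

```bash
cat > m.py <<'E'
from h import *
def cents(im,lo,hi,amin=15,box=None):
    hsv=cv2.cvtColor(im["pixels"],cv2.COLOR_BGR2HSV); m=cv2.inRange(hsv,lo,hi)
    if box: k=np.zeros_like(m); k[box[1]:box[3],box[0]:box[2]]=255; m&=k
    n,l,s,c=cv2.connectedComponentsWithStats(m)
    return sorted([(int(s[i,4]),c[i]) for i in range(1,n) if s[i,4]>=amin],key=lambda t:-t[0]),m
C={"blue":((112,150,90),(128,255,255)),"yellow":((22,180,120),(32,255,255)),"green":((50,150,60),(70,255,255)),"red":((0,200,90),(4,255,255)),"orange":((5,215,180),(13,255,255))}
E
cat > measure.py <<'E'
from m import *
bx={"top":{"k":(135,200,230,295),"r":(315,200,412,298)},"scene":{"k":(270,150,352,215),"r":(112,145,200,216)}}
for n in("top","scene"):
    im=manip.get_image(n)
    for k,(lo,hi) in C.items():
        r=k=="orange"
        cs,_=cents(im,lo,hi,8,bx[n]["r" if r else "k"])
        for a,c in cs[:2]: print(n,k,a,c.round(1),ray(im,*c,.065 if r else .056).round(4))
    cs,m=cents(im,(0,0,190),(180,50,255),3,bx[n]["r"])
    for a,c in cs: print(n,"white",a,c.round(1),ray(im,*c,.072).round(4),ray(im,*c,.108).round(4))
    # box blue top outline and dark bezel
    cs,m=cents(im,(95,70,100),(108,200,255),50,bx[n]["r"])
    cn=max(cv2.findContours(m,0,2)[0],key=cv2.contourArea); print("box",[ray(im,*p,.06)[:2].round(4).tolist() for p in cv2.boxPoints(cv2.minAreaRect(cn))])
    x0,y0,x1,y1=bx[n]["r"]
    cv2.imwrite(f"pics/rot_{n}.png",cv2.resize(im["pixels"][y0:y1,x0:x1],None,fx=6,fy=6,interpolation=2))
E
python3 measure.py
```

```text
top blue 399 [193.9 226.9] [0.538  0.1369 0.056 ]
top yellow 391 [160.7 234.1] [0.5245 0.2073 0.056 ]
top green 402 [200.8 260.3] [0.4679 0.1232 0.056 ]
top red 403 [167.5 267.5] [0.4544 0.1934 0.056 ]
top orange 70 [337.2 228.1] [ 0.5292 -0.1637  0.065 ]
top white 52 [370.4 238. ] [ 0.5074 -0.2296  0.072 ] [ 0.5094 -0.2183  0.108 ]
top white 20 [364.2 224.6] [ 0.5353 -0.218   0.072 ] [ 0.5359 -0.2073  0.108 ]
box [[0.5735, -0.1235], [0.5736, -0.3101], [0.3956, -0.3047], [0.3953, -0.1211]]
scene blue 265 [302.8 186.6] [0.5458 0.1363 0.056 ]
scene yellow 231 [330.9 181.7] [0.5312 0.2077 0.056 ]
scene green 222 [293.2 169.4] [0.4776 0.1229 0.056 ]
scene red 202 [319.4 164.9] [0.4626 0.1926 0.056 ]
scene orange 35 [176.9 183.1] [ 0.5262 -0.1627  0.065 ]
scene white 19 [151.6 164.4] [ 0.4579 -0.2304  0.072 ] [ 0.5066 -0.2171  0.108 ]
scene white 6 [153.  182.5] [ 0.5293 -0.2169  0.072 ] [ 0.5735 -0.2045  0.108 ]
box [[0.3996, -0.3463], [0.3996, -0.1261], [0.6249, -0.1094], [0.6226, -0.2927]]
```

View pics/rot_top.png

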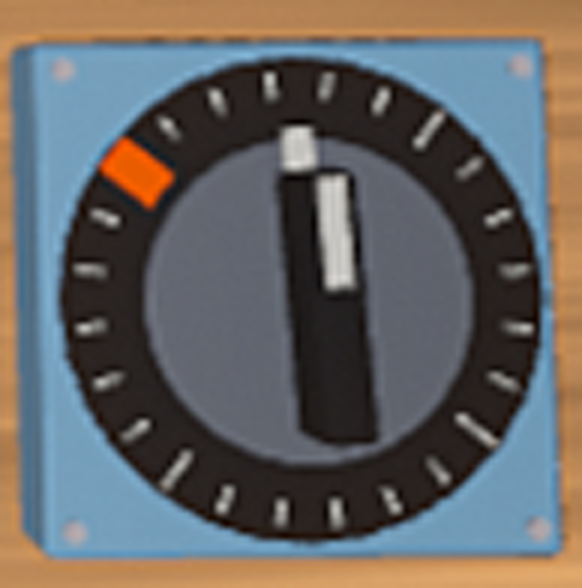

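The crop shows the bezel ellipse centred near crop (302,298), which is top image (365,249.5). The pointer is at crop (298,148), the orange mark at (137,173), and the bar tilts slightly left at its far end. Next I'll fit the bezel and compute the angles.

```bash
cat > dial.py <<'E'
from m import *
def dial(full=True):
    im=manip.get_image("top"); box=(315,200,412,298)
    _,mb=cents(im,(95,70,100),(108,200,255),50,box)
    # bezel outline: hole in the blue mask
    cn,h=cv2.findContours(mb,cv2.RETR_CCOMP,cv2.CHAIN_APPROX_NONE)
    i=max([i for i in range(len(cn)) if h[0][i][3]>=0],key=lambda i:cv2.contourArea(cn[i]),default=None)
    p=np.array([ray(im,*q[0],.065)[:2] for q in cn[i]]).astype(np.float32)
    (cx,cy),ax,_=cv2.fitEllipse(cv2.convexHull(p)); c=np.array([cx,cy]); print("axis",c.round(4),"diam",np.round(ax,4))
    m=ray(im,*cents(im,*C["orange"],8,box)[0][0][1],.065)[:2]-c
    a=np.arctan2(m[1],m[0]); print("mark r",np.hypot(*m).round(4),"ang",np.degrees(a).round(2))
    for ar,q in cents(im,(0,0,170),(180,60,255),10,box)[0]:
        for z in(.074,.108):
            d=ray(im,*q,z)[:2]-c; print("white",ar,z,"r",np.hypot(*d).round(4),"ang",np.degrees(np.arctan2(d[1],d[0])).round(2))
dial()
E
python3 dial.py
```

```text
axis [ 0.4842 -0.2189] diam [0.1691 0.1696]
mark r 0.0712 ang 50.85
white 59 0.074 r 0.025 ang -23.75
white 59 0.108 r 0.0247 ang 1.37
white 27 0.074 r 0.0518 ang 1.46
white 27 0.108 r 0.0536 ang 12.36
white 12 0.074 r 0.1125 ang 133.11
white 12 0.108 r 0.1135 ang 128.54
white 11 0.074 r 0.1101 ang -44.39
white 11 0.108 r 0.1006 ang -39.1
white 10 0.074 r 0.1139 ang 45.01
white 10 0.108 r 0.1183 ang 47.54
```

```bash
python3 -m pendant '[{"jaw":-1,"tx":5,"ty":6,"tz":0,"az":-5},{"jaw":-1,"tx":10,"ty":15,"az":-15},{"jaw":-1,"tx":28,"ty":65,"tz":0,"az":-15},{"jaw":-1,"tx":28,"ty":65,"tz":0,"az":-15},{"jaw":-1,"tx":28,"ty":65,"tz":0,"az":-15},{"jaw":-1,"tx":28,"ty":65,"tz":0,"az":-15},{"jaw":-1,"tx":28,"ty":65,"tz":0,"az":-15},{"jaw":-1,"tx":28,"ty":65,"tz":0,"az":-15},{"jaw":-1,"tx":28,"ty":65,"tz":0,"az":-15},{"jaw":-1,"tx":28,"ty":65,"tz":0,"az":-15}]'
```

```text
invalid input at $[0]: expected keys jaw, tx, ty, tz, ax, ay, az
```

```bash
python3 -m pendant '[{"jaw":-1,"tx":3,"ty":5,"tz":0,"ax":0,"ay":0,"az":-5},{"jaw":-1,"tx":28,"ty":65,"tz":0,"ax":0,"ay":0,"az":-15},{"jaw":-1,"tx":28,"ty":65,"tz":0,"ax":0,"ay":0,"az":-15},{"jaw":-1,"tx":28,"ty":65,"tz":0,"ax":0,"ay":0,"az":-15},{"jaw":-1,"tx":28,"ty":65,"tz":0,"ax":0,"ay":0,"az":-15},{"jaw":-1,"tx":28,"ty":65,"tz":0,"ax":0,"ay":0,"az":-15},{"jaw":-1,"tx":28,"ty":65,"tz":0,"ax":0,"ay":0,"az":-15},{"jaw":-1,"tx":28,"ty":65,"tz":0,"ax":0,"ay":0,"az":-15},{"jaw":-1,"tx":28,"ty":65,"tz":0,"ax":0,"ay":0,"az":-15},{"jaw":-1,"tx":28,"ty":65,"tz":0,"ax":0,"ay":0,"az":-15}]'
```

```text
clock: 1.5
position: [0.5046, 0.0572, 0.2315]
ee_rot: [0.0, 0.995, 0.101, 0.0]
contact_force: [1.8, -0.0, 0.2]
width: -0.0003
gripper_force: 0.0
```

```bash
python3 -m pendant '[{"jaw":-1,"tx":1,"ty":2.5,"tz":0,"ax":0,"ay":0,"az":0},{"jaw":-1,"tx":1,"ty":2.5,"tz":-5,"ax":0,"ay":0,"az":0},{"jaw":-1,"tx":1,"ty":2.5,"tz":-10,"ax":0,"ay":0,"az":0},{"jaw":-1,"tx":1,"ty":2.5,"tz":-14,"ax":0,"ay":0,"az":0},{"jaw":-1,"tx":1,"ty":2.5,"tz":-14,"ax":0,"ay":0,"az":0},{"jaw":-1,"tx":1,"ty":2.5,"tz":-14,"ax":0,"ay":0,"az":0}]'
```

```text
clock: 2.25
position: [0.5153, 0.0802, 0.0926]
ee_rot: [0.0, 0.995, 0.101, 0.001]
contact_force: [-0.0, -0.8, 0.7]
width: 0.0
gripper_force: 0.0
```

```bash
python3 -m pendant '[{"jaw":-1,"tx":2.3,"ty":5.7,"tz":0,"ax":0,"ay":0,"az":0},{"jaw":-1,"tx":2.3,"ty":5.7,"tz":0,"ax":0,"ay":0,"az":0},{"jaw":-1,"tx":2.3,"ty":5.7,"tz":-2,"ax":0,"ay":0,"az":0},{"jaw":-1,"tx":2.3,"ty":5.7,"tz":-3,"ax":0,"ay":0,"az":0},{"jaw":-1,"tx":2.3,"ty":5.7,"tz":-3,"ax":0,"ay":0,"az":0}]'
python3 - <<'E'
from h import *
im=manip.get_image("scene"); cv2.imwrite("pics/s1.png",cv2.resize(im["pixels"][60:240,180:400],None,fx=3,fy=3))
E
```

```text
clock: 2.88
position: [0.5369, 0.1367, 0.0616]
ee_rot: [0.0, 0.995, 0.101, -0.0]
contact_force: [-0.2, 0.3, -0.4]
width: -0.0001
gripper_force: 0.0
```

View pics/s1.png

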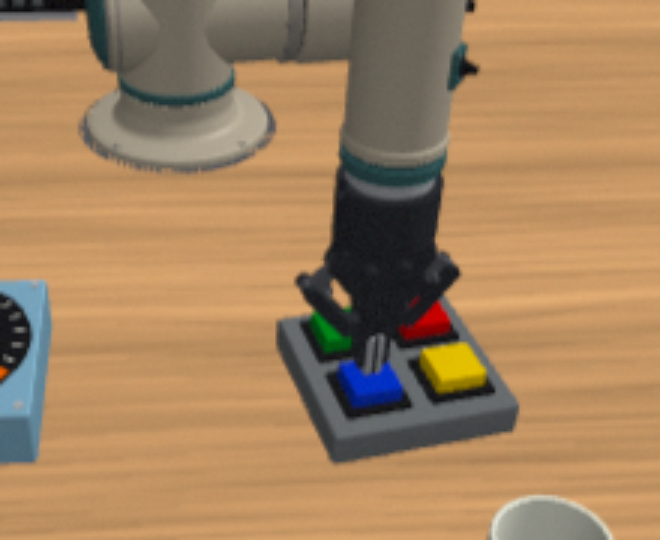

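The closed fingertips are just above the blue key at crop (373,368), well inside its cap, so I can press.

```bash
python3 -m pendant '[{"jaw":-1,"tx":0.3,"ty":0,"tz":-0.6,"ax":0,"ay":0,"az":0},{"jaw":-1,"tx":0.3,"ty":0,"tz":-1.2,"ax":0,"ay":0,"az":0},{"jaw":-1,"tx":0.3,"ty":0,"tz":-1.35,"ax":0,"ay":0,"az":0},{"jaw":-1,"tx":0.3,"ty":0,"tz":-1.35,"ax":0,"ay":0,"az":0},{"jaw":-1,"tx":0.3,"ty":0,"tz":-1.35,"ax":0,"ay":0,"az":0}]'
```

```text
clock: 3.55
position: [0.5415, 0.1371, 0.0499]
ee_rot: [0.0, 0.995, 0.101, 0.002]
contact_force: [-1.2, -0.1, 13.4]
width: 0.0
gripper_force: 6.6
```

```bash
python3 -m pendant '[{"jaw":-1,"tx":0,"ty":0,"tz":0,"ax":0,"ay":0,"az":0},{"jaw":-1,"tx":0,"ty":0,"tz":0,"ax":0,"ay":0,"az":0},{"jaw":-1,"tx":0,"ty":0,"tz":0,"ax":0,"ay":0,"az":0},{"jaw":-1,"tx":0,"ty":0,"tz":5,"ax":0,"ay":0,"az":0},{"jaw":-1,"tx":0,"ty":0,"tz":10,"ax":0,"ay":0,"az":0},{"jaw":-1,"tx":0,"ty":0,"tz":13,"ax":0,"ay":0,"az":0},{"jaw":1,"tx":-0.9,"ty":-6,"tz":14,"ax":0,"ay":0,"az":0},{"jaw":1,"tx":-1.8,"ty":-12,"tz":14,"ax":0,"ay":0,"az":-5},{"jaw":1,"tx":-2.7,"ty":-18,"tz":14,"ax":0,"ay":0,"az":-10},{"jaw":1,"tx":-3.6,"ty":-24,"tz":14,"ax":0,"ay":0,"az":-10}]'
```

```text
clock: 4.8
position: [0.5036, -0.1045, 0.1877]
ee_rot: [0.0, 1.0, 0.014, 0.0]
contact_force: [0.8, 0.3, 1.1]
width: 0.0722
gripper_force: 0.0
```

```bash
python3 -m pendant '[{"jaw":1,"tx":-0.9,"ty":-6,"tz":0,"ax":0,"ay":0,"az":0},{"jaw":1,"tx":-1.9,"ty":-11,"tz":0,"ax":0,"ay":0,"az":0},{"jaw":1,"tx":-1.9,"ty":-11,"tz":0,"ax":0,"ay":0,"az":0},{"jaw":1,"tx":-1.9,"ty":-11,"tz":0,"ax":0,"ay":0,"az":0}]'
```

```text
clock: 5.3
position: [0.4848, -0.2124, 0.1874]
ee_rot: [-0.001, 1.0, 0.014, -0.0]
contact_force: [-0.1, 0.6, -0.2]
width: 0.0853
gripper_force: 0.0
```

```bash
python3 -m pendant '[{"jaw":1,"tx":0,"ty":-0.6,"tz":-3,"ax":0,"ay":0,"az":0},{"jaw":1,"tx":0,"ty":-0.6,"tz":-7,"ax":0,"ay":0,"az":0},{"jaw":1,"tx":0,"ty":-0.6,"tz":-10.5,"ax":0,"ay":0,"az":0},{"jaw":1,"tx":0,"ty":-0.6,"tz":-10.5,"ax":0,"ay":0,"az":0},{"jaw":-1,"tx":0,"ty":-0.6,"tz":-10.5,"ax":0,"ay":0,"az":0},{"jaw":-1,"tx":0,"ty":-0.6,"tz":-10.5,"ax":0,"ay":0,"az":0},{"jaw":-1,"tx":0,"ty":-0.6,"tz":-10.5,"ax":0,"ay":0,"az":0},{"jaw":-1,"tx":0,"ty":-0.6,"tz":-10.5,"ax":0,"ay":0,"az":0},{"jaw":-1,"tx":0,"ty":-0.6,"tz":-10.5,"ax":0,"ay":0,"az":0}]' 30
```

```text
clock: 6.42
position: [0.4855, -0.2178, 0.0839]
ee_rot: [-0.001, 1.0, 0.014, 0.001]
contact_force: [-0.4, 4.2, 6.0]
width: 0.0178
gripper_force: 30.0
```

```bash
python3 -m pendant '[{"jaw":-1,"tx":0,"ty":0,"tz":0,"ax":0,"ay":0,"az":8},{"jaw":-1,"tx":0,"ty":0,"tz":0,"ax":0,"ay":0,"az":16},{"jaw":-1,"tx":0,"ty":0,"tz":0,"ax":0,"ay":0,"az":24},{"jaw":-1,"tx":0,"ty":0,"tz":0,"ax":0,"ay":0,"az":32},{"jaw":-1,"tx":0,"ty":0,"tz":0,"ax":0,"ay":0,"az":40},{"jaw":-1,"tx":0,"ty":0,"tz":0,"ax":0,"ay":0,"az":46},{"jaw":-1,"tx":0,"ty":0,"tz":0,"ax":0,"ay":0,"az":49.4},{"jaw":-1,"tx":0,"ty":0,"tz":0,"ax":0,"ay":0,"az":49.4},{"jaw":-1,"tx":0,"ty":0,"tz":0,"ax":0,"ay":0,"az":49.4}]'
```

```text
clock: 7.55
position: [0.485, -0.2166, 0.0839]
ee_rot: [-0.002, 0.903, 0.43, 0.001]
contact_force: [-0.7, 6.8, 7.8]
width: 0.0179
gripper_force: 30.3
```

```bash
python3 -m pendant '[{"jaw":1,"tx":0,"ty":0,"tz":0,"ax":0,"ay":0,"az":0},{"jaw":1,"tx":0,"ty":0,"tz":0,"ax":0,"ay":0,"az":0},{"jaw":1,"tx":0,"ty":0,"tz":0,"ax":0,"ay":0,"az":0},{"jaw":1,"tx":0,"ty":0,"tz":3,"ax":0,"ay":0,"az":0},{"jaw":1,"tx":0,"ty":0,"tz":8,"ax":0,"ay":0,"az":0},{"jaw":1,"tx":0,"ty":0,"tz":12,"ax":0,"ay":0,"az":0},{"jaw":-1,"tx":0,"ty":6,"tz":12,"ax":0,"ay":0,"az":-8},{"jaw":-1,"tx":0,"ty":12,"tz":12,"ax":0,"ay":0,"az":-16},{"jaw":-1,"tx":0,"ty":18,"tz":12,"ax":0,"ay":0,"az":-24},{"jaw":-1,"tx":0,"ty":24,"tz":12,"ax":0,"ay":0,"az":-32}]'
python3 -m pendant '[{"jaw":-1,"tx":1,"ty":5,"tz":0,"ax":0,"ay":0,"az":-8},{"jaw":-1,"tx":1,"ty":5,"tz":0,"ax":0,"ay":0,"az":-8},{"jaw":-1,"tx":1,"ty":5,"tz":0,"ax":0,"ay":0,"az":-8}]'
python3 dial.py
python3 - <<'E'
from h import *
im=manip.get_image("top"); cv2.imwrite("pics/t2.png",cv2.resize(im["pixels"][195:300,140:412],None,fx=2.9,fy=2.9,interpolation=2))
E
```

```text
clock: 8.8
position: [0.485, 0.0227, 0.2029]
ee_rot: [0.0, 0.987, 0.163, 0.0]
contact_force: [0.4, -0.1, 0.2]
width: 0.0119
gripper_force: 0.0
clock: 9.18
position: [0.4949, 0.0707, 0.2026]
ee_rot: [0.001, 0.995, 0.097, -0.0]
contact_force: [0.5, -0.8, 0.0]
width: 0.0003
gripper_force: 0.0
axis [ 0.4843 -0.2188] diam [0.1689 0.1692]
mark r 0.0713 ang 50.88
white 69 0.074 r 0.0157 ang 34.37
white 69 0.108 r 0.0241 ang 50.85
white 29 0.074 r 0.0508 ang 50.99
white 29 0.108 r 0.0584 ang 55.14
white 13 0.074 r 0.1126 ang 133.05
white 13 0.108 r 0.1136 ang 128.48
white 11 0.074 r 0.1101 ang -44.43
white 11 0.108 r 0.1006 ang -39.14
white 11 0.074 r 0.114 ang 45.09
white 11 0.108 r 0.1184 ang 47.61
white 10 0.074 r 0.1085 ang -136.44
white 10 0.108 r 0.0949 ang -139.73
```

View pics/t2.png

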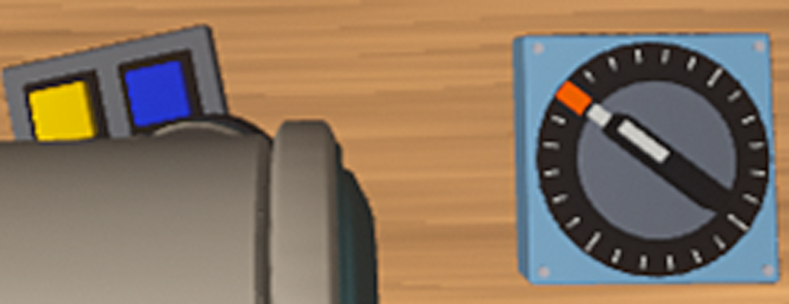

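The pointer at crop (600,115) lines up with the orange mark at (573,97). They measure 51.0° and 50.9°. Yellow key next.

```bash
python3 -m pendant '[{"jaw":-1,"tx":1,"ty":5,"tz":0,"ax":0,"ay":0,"az":0},{"jaw":-1,"tx":2,"ty":10,"tz":-2,"ax":0,"ay":0,"az":0},{"jaw":-1,"tx":3.2,"ty":13.7,"tz":-6,"ax":0,"ay":0,"az":0},{"jaw":-1,"tx":3.2,"ty":13.7,"tz":-10,"ax":0,"ay":0,"az":0},{"jaw":-1,"tx":3.2,"ty":13.7,"tz":-13,"ax":0,"ay":0,"az":0},{"jaw":-1,"tx":3.2,"ty":13.7,"tz":-13.8,"ax":0,"ay":0,"az":0},{"jaw":-1,"tx":3.2,"ty":13.7,"tz":-13.8,"ax":0,"ay":0,"az":0}]'
```

```text
clock: 10.15
position: [0.5276, 0.2072, 0.065]
ee_rot: [0.0, 0.995, 0.095, -0.0]
contact_force: [0.7, 0.5, 0.4]
width: 0.0001
gripper_force: 0.0
```

```bash
python3 -m pendant '[{"jaw":-1,"tx":0,"ty":0,"tz":-0.8,"ax":0,"ay":0,"az":0},{"jaw":-1,"tx":0,"ty":0,"tz":-1.5,"ax":0,"ay":0,"az":0},{"jaw":-1,"tx":0,"ty":0,"tz":-1.7,"ax":0,"ay":0,"az":0},{"jaw":-1,"tx":0,"ty":0,"tz":-1.7,"ax":0,"ay":0,"az":0},{"jaw":-1,"tx":0,"ty":0,"tz":-1.7,"ax":0,"ay":0,"az":0}]'
```

```text
clock: 10.78
position: [0.5285, 0.2082, 0.05]
ee_rot: [0.0, 0.995, 0.096, 0.002]
contact_force: [-0.1, -1.9, 9.8]
width: 0.0002
gripper_force: 5.2
```

```bash
python3 -m pendant '[{"jaw":-1,"tx":0,"ty":0,"tz":0,"ax":0,"ay":0,"az":0},{"jaw":-1,"tx":0,"ty":0,"tz":0,"ax":0,"ay":0,"az":0},{"jaw":-1,"tx":0,"ty":0,"tz":0,"ax":0,"ay":0,"az":0},{"jaw":-1,"tx":0,"ty":0,"tz":5,"ax":0,"ay":0,"az":0},{"jaw":-1,"tx":0,"ty":0,"tz":6,"ax":0,"ay":0,"az":0},{"jaw":-1,"tx":-3,"ty":-4.2,"tz":6,"ax":0,"ay":0,"az":0},{"jaw":-1,"tx":-5.7,"ty":-8.4,"tz":6,"ax":0,"ay":0,"az":0},{"jaw":-1,"tx":-5.7,"ty":-8.4,"tz":6,"ax":0,"ay":0,"az":0},{"jaw":-1,"tx":-5.7,"ty":-8.4,"tz":2,"ax":0,"ay":0,"az":0},{"jaw":-1,"tx":-5.7,"ty":-8.4,"tz":1.7,"ax":0,"ay":0,"az":0}]'
```

```text
clock: 12.02
position: [0.4682, 0.1243, 0.0628]
ee_rot: [-0.0, 0.995, 0.096, -0.003]
contact_force: [1.0, 0.4, -0.5]
width: -0.0001
gripper_force: 0.0
```

```bash
python3 -m pendant '[{"jaw":-1,"tx":0,"ty":0,"tz":0,"ax":0,"ay":0,"az":0},{"jaw":-1,"tx":0,"ty":0,"tz":-0.8,"ax":0,"ay":0,"az":0},{"jaw":-1,"tx":0,"ty":0,"tz":-1.5,"ax":0,"ay":0,"az":0},{"jaw":-1,"tx":0,"ty":0,"tz":-1.7,"ax":0,"ay":0,"az":0},{"jaw":-1,"tx":0,"ty":0,"tz":-1.7,"ax":0,"ay":0,"az":0},{"jaw":-1,"tx":0,"ty":0,"tz":-1.7,"ax":0,"ay":0,"az":0}]'
```

```text
clock: 12.78
position: [0.4715, 0.1246, 0.0499]
ee_rot: [-0.0, 0.995, 0.096, 0.002]
contact_force: [-1.6, -0.7, 15.5]
width: 0.0001
gripper_force: 7.4
```

Green is fully down. I'll hold it, release it, retreat and check.

```bash
python3 -m pendant '[{"jaw":-1,"tx":0,"ty":0,"tz":0,"ax":0,"ay":0,"az":0},{"jaw":-1,"tx":0,"ty":0,"tz":0,"ax":0,"ay":0,"az":0},{"jaw":-1,"tx":0,"ty":0,"tz":5,"ax":0,"ay":0,"az":0},{"jaw":-1,"tx":0,"ty":0,"tz":10,"ax":0,"ay":0,"az":0},{"jaw":-1,"tx":0,"ty":0,"tz":15,"ax":0,"ay":0,"az":0},{"jaw":-1,"tx":-5,"ty":-2,"tz":15,"ax":0,"ay":0,"az":0},{"jaw":-1,"tx":-10,"ty":-4,"tz":15,"ax":0,"ay":0,"az":0},{"jaw":-1,"tx":-10,"ty":-4,"tz":15,"ax":0,"ay":0,"az":0},{"jaw":-1,"tx":-10,"ty":-4,"tz":15,"ax":0,"ay":0,"az":0},{"jaw":-1,"tx":-10,"ty":-4,"tz":15,"ax":0,"ay":0,"az":0}]'
python3 dial.py | head -6
python3 - <<'E'
from h import *
im=manip.get_image("scene"); cv2.imwrite("pics/s3.png",im["pixels"])
E
```

```text
clock: 14.02
position: [0.3714, 0.0844, 0.1979]
ee_rot: [0.0, 0.995, 0.096, 0.0]
contact_force: [-0.1, -0.5, -0.2]
width: 0.0001
gripper_force: 0.0
axis [ 0.4842 -0.2189] diam [0.169  0.1696]
mark r 0.0712 ang 50.82
white 69 0.074 r 0.0157 ang 34.23
white 69 0.108 r 0.0241 ang 50.7
white 28 0.074 r 0.0509 ang 50.74
white 28 0.108 r 0.0586 ang 54.91
```

View pics/s3.png

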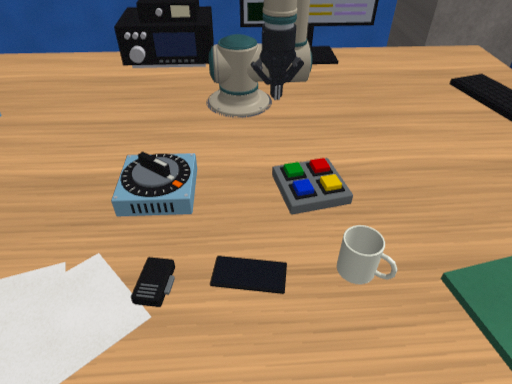

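The keys are all up, around (312,178). The pointer is at the orange mark (177,183), and the mug, phone and microphone have not moved.

```bash
python3 -c "from rig import manip; print(manip.sign_off())"
```

```text
the job is handed in; nothing more can be done
None
```

I pressed blue, turned the dial until its pointer was within about 0.1° of the orange mark, then pressed yellow and green; red was not pressed, the phone, mug and microphone were not moved, and I handed the job in at about 14 s.

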